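# Open the kit carton and hold its spring-return speed lever in the third notch

## Task

The speed controller for a model truck sits in its open-topped carton under two half-raised flaps. Fold both long flaps well open, past upright so that they lean outwards and stay, then press the controller's spring-return thumb lever down past the first two notches into the third (full speed) and hold it there for a good three seconds. Finish while still holding it down with the fingers: it springs back if let go; leave the spare wheel in the carton and the mug, drinking glass, paint jar and little pick-up beside it where they are.

Things in the scene. Friction and masses are not known exactly. Their poses are not given: they have to be found in the camera images.
- flap_left_hinge (a point): midpoint of the hinge line of the left long flap, on the top edge of the carton's left (+y) wall. The carton is plain brown cardboard, 200 x 200 mm and 95 mm high, walls 4 mm, stands on the table and does not shift. Axes are the carton's: x away from the robot side, y to the carton's left, z up; the hinge line runs along x. The carton's centre is halfway between the two hinge points, and its rim is at their height. Its two short flaps hang down outside the x walls
- flap_right_hinge (a point): the same on the carton's right (-y) wall, 196 mm from the left hinge; same axes
- flap_left (a joint): angle of the left flap, a 188 mm (along x) x 85 mm x 4 mm sheet: 0 level over the carton, pi/2 upright, stop at 2.4 (folded outwards). Starts half raised (0.55 to 0.95), so that a gap of at least 50 mm runs along the carton's middle between the free edges of the two flaps; a stiff crease (0.03 N m) keeps it where it is left. Push the free edge outwards and upwards along its arc from inside the gap
- flap_right (a joint): the same for the right flap, mirrored
- flap_left_edge (a point): midpoint of the free edge of the left flap, 85 mm from its hinge
- flap_right_edge (a point): midpoint of the free edge of the right flap, 85 mm from its hinge
- lever_axle (a point): point on the lever's level axle (along the carton's y), at the middle of the lever: 30 mm to the carton's +x from its centre, 52 mm above the table; axes are the carton's. A black dial disc of 33 mm radius turns on it between two grey cheeks; three small bumps on its rim click past a sprung plunger and make the notches. The grey housing under it is 165 x 105 mm with its top 27 mm above the table
- thumb_bar (a point): centre of the black round thumb bar (16 mm diameter, 44 mm long along the carton's y) at the end of the lever, 70 mm from the axle towards the carton's -x side; at rest the lever rises 0.42 rad above level, the bar's top is about 89 mm above the table, just under the carton's rim; it moves down on an arc about the axle, about 38 mm to the third notch
- lever (a joint): angle by which the lever is pressed down from rest: 0 at rest, notches at 0.18, 0.36 and 0.54 rad, clicks to be overcome at 0.09, 0.27 and 0.45, hard stop at 0.60. A spring always returns it to 0 when let go; pressing on the thumb bar takes about 4 N to start, roughly 6, 10 and 12 N to get over the three clicks, and about 10 N to hold in the third notch
- spare_wheel: small spare model wheel, 34 mm diameter, 18 mm thick, lying on the carton's floor (4 mm above the table) along its left wall; bystander, to be left alone; origin at its underside
- model_car: small model pick-up, 86 mm long, 42 mm high, beside the carton; bystander, to be left alone; origin at its underside
- mug: white mug, 76 mm wide, 85 mm high, handle at its +y, beside the carton; bystander, to be left alone; origin at its underside
- tumbler: drinking glass, 68 mm wide, 85 mm high, beside the carton; bystander, to be left alone; origin at its underside
- paint_jar: paint jar, 44 mm wide, 50 mm high, beside the carton; bystander, to be left alone; origin at its underside

How it is judged:
By the outcome, as a careful person would: the job done as asked, in the order asked, and still so for the second after the job is handed in, while the arm keeps its last pose, push and grip.
It also fails if it takes over 61 s, if anything falls off the work surface, if the arm or the gripper's body presses on something with over 40 N, if the wrist force passes 120 N, or if a joint passes its speed limit or range.

## Robot

A 7-joint arm with a two-finger parallel gripper is mounted at the origin on the work surface. World frame = base frame: x ahead of the robot, y to its left, z up, the work surface at z = 0. Lengths are in m, angles in rad, forces in N, time in s.
With the tool pointing down it reaches from about 0.425 to 0.875 m from the base axis. Payload 8.4 kg.
Tool frame: the origin (TCP) lies between the finger pads; the fingertips stand 14 mm ahead of it and the grasp point (between the pads) lies 5 mm behind it; z points along the fingers, y is the direction in which the jaws open and shut (so a half turn about z gives the same grasp; the last joint's range is limited). The gripper opens to 87 mm and grips with 3 to 60 N. Pads are 19 mm wide; open, the fingers measure 117 mm over their backs; the gripper's body (75 mm by 190 mm) begins 51 mm behind the grasp point.
Start: joints at [1.127, 0.333, 0.04, 1.465, -0.013, 1.343, -0.059], TCP at [0.22, -0.612, 0.237] pointing down, gripper open.
Joint ranges: [-2.58, 2.58], [-0.38, 2.09], [-1.3, 1.39], [0.25, 2.4], [-1.5, 4.64], [0.08, 2.09], [-2.65, 2.65]. Speed limits (rad/s): [2.22, 2.22, 2.79, 2.79, 3.14, 3.14, 3.14].

## Interface

Orientations are given as [roll, pitch, yaw] about the fixed x, y, z axes, in that order (R = Rz(yaw) Ry(pitch) Rx(roll)).
In Python, from rig import ctrl, capture, camera_model, hand_in gives the robot as it stands.
- The arm moves only by the shell command python3 -m inch 'ROWS' [OPENING] [FORCE]. ROWS is a JSON object of lists of equal length, an entry for each row: "offset": the shift along the world's x, y, z each as a share of 0.8 m, from -1 to 1, a list of three; "delta_rot": the turn, a rotation vector about the world's x, y, z each as a share of 60 degrees, from -1 to 1, a list of three. In form: {"offset": [[dx, dy, dz], ...], "delta_rot": [[wx, wy, wz], ...]}. A call has 1 to 5 rows; each row is the pose to reach, as a shift and turn from the pose commanded when the call began; what a row does not reach only later rows make up. A row lasts 1/12 s, in which the tool goes at most 41.7 mm and 7.16 degrees, less where a joint would pass 70% of its speed; a pose out of reach is approached as far as the arm can. A call with a number of a shift or a turn outside -1 to 1 is refused whole. A call with a gripper value outside its range is refused whole. OPENING is the opening, from 0 (shut) to 1 (fully open), set as the call begins (- or left out, the last holds). The fingers move at their own pace and stop on an object; FORCE is the grip in N (left out, the last holds). Time passes only in rows, so rows that repeat a pose let the fingers close. It gives the time, the measured TCP pose, the force and the opening at its end, in the units of the state.
- ctrl.observe(): the state, without advancing time (a new reading comes with each control period).
- capture(name): name is "scene" or "top" or "wrist"; returns the picture (420x560x3 uint8, red, green, blue); there is no depth.
- camera_model(name): a dict with "fx", "fy", "cx", "cy" (pixels), "k1" (the pictures are not rectified: a ray, as slopes to the right and down, at radius r is drawn at 1 + k1 r^2 times it, then the intrinsics apply), "rvec" (rotation vector, rad) and "tvec" (3), from world to camera coordinates, as OpenCV has them. Camera axes: x right, y down, z forward; pixel columns grow to the right and rows downward; lengths in m; the calibration is good to about 2 mm. A picture is of the moment at which its call begins: read the wrist's pose just before it. camera_model takes no time and is no camera call; for the wrist camera it gives the pose at the moment of the call.
- hand_in(): hands the job in, once; it reports no verdict.
The state is a dict: "time_s": time; "joints": joint angles; "qd": joint speeds; "effort": joint torques, N m; "tool_pos": TCP position; "tool_rot": TCP orientation; "wrist_force": force on the tool from outside, world axes, zero at the start; "ft_torque": the same for the moment, N m; "gripper_width": finger opening in m.
Only numpy, scipy, OpenCV 4.12 (cv2) and the standard library are available. Lean on these libraries where they do the work, as an engineer would, in place of code of your own. Each camera call takes 0.05 s, during which the arm holds its last target.

## Working session

There is one attempt and no reset: what is moved stays moved. The work goes in short steps, Python scripts to look and compute and a shell command to move; the robot and the scene stay as the last step left them, time stands still between calls to the robot, and variables do not carry over. Pictures are saved under pics/ and viewed, and the job is handed in when it is done.

```bash
ls; mkdir -p pics
python3 - <<'E'
from rig import ctrl,capture,camera_model
import cv2
print(ctrl.observe())
for n in ["scene","top","wrist"]:
    m=camera_model(n); print(n,m)
    cv2.imwrite(f"pics/{n}0.png",cv2.cvtColor(capture(n),cv2.COLOR_RGB2BGR))
E
```

```text
pics
{'time_s': 0.0, 'joints': array([ 1.12684532,  0.33387118,  0.03990778,  1.46630228, -0.01338178,
        1.3433121 , -0.05850989]), 'qd': array([ 0.00097289,  0.00198858, -0.00175427, -0.00020844, -0.00173064,
        0.00073676,  0.00086475]), 'effort': array([ 2.81481116e-04, -6.56359577e+01,  1.33525752e+00, -4.03799379e+01,
       -5.97988022e-02,  4.46854904e-02,  1.54637492e-04]), 'tool_pos': array([ 0.21946489, -0.61133512,  0.23567024]), 'tool_rot': array([-3.13997149e+00,  1.37756958e-04,  3.44695602e-01]), 'wrist_force': array([-0.72315899, -0.35620017,  0.49729836]), 'ft_torque': array([ 0.06614715,  0.03013055, -0.04480194]), 'gripper_width': 0.08667241783319118}
scene {'fx': 543.6034576534009, 'fy': 543.6034576534009, 'cx': 283.7267106942216, 'cy': 209.46580321422925, 'k1': -0.10787294533309302, 'rvec': array([ 1.88372484,  1.54858658, -0.63374663]), 'tvec': array([-0.14431664, -0.32886735,  1.50856312])}
top {'fx': 384.13806518084687, 'fy': 384.13806518084687, 'cx': 284.5048878253896, 'cy': 209.6147580537285, 'k1': -0.07239549260856437, 'rvec': array([ 2.15045155, -2.14441868,  0.08263584]), 'tvec': array([0.05280371, 0.57708932, 0.78212709])}
wrist {'fx': 371.8091396022156, 'fy': 371.8091396022156, 'cx': 276.41422070026607, 'cy': 204.0973184686804, 'k1': -0.029704088549688264, 'rvec': array([-2.37867336,  1.67367511,  0.23386548]), 'tvec': array([-0.64865556, -0.03134446,  0.39091909])}
```

View pics/scene0.png

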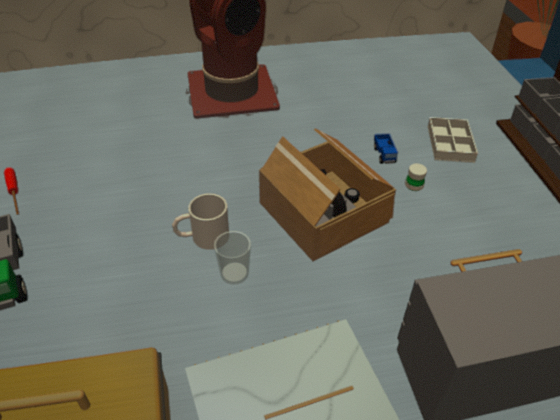

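View pics/top0.png

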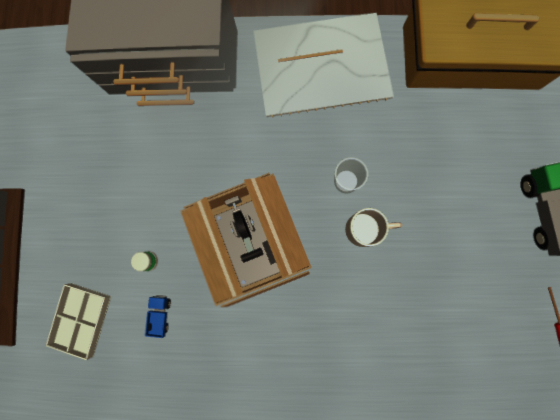

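View pics/wrist0.png

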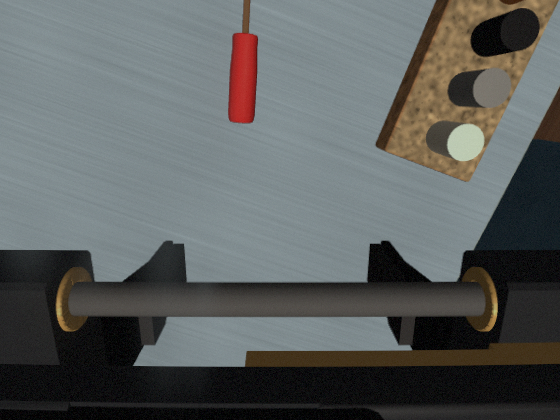

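```bash
cat > h.py <<'E'
import numpy as np,cv2
from rig import ctrl,capture,camera_model
def cam(n,m=None):
    m=m or camera_model(n)
    R=cv2.Rodrigues(np.array(m['rvec']))[0]
    K=np.array([[m['fx'],0,m['cx']],[0,m['fy'],m['cy']],[0,0,1]])
    return R,np.array(m['tvec']),K,np.array([m['k1'],0,0,0,0])
def ray(c,uv):
    R,t,K,d=c
    p=cv2.undistortPoints(np.array([[uv]],float),K,d)[0,0]
    return -R.T@t, R.T@np.array([p[0],p[1],1])
def onz(c,uv,z):
    o,d=ray(c,uv); return o+d*(z-o[2])/d[2]
def tri(c1,uv1,c2,uv2):
    o1,d1=ray(c1,uv1);o2,d2=ray(c2,uv2)
    s=np.linalg.lstsq(np.c_[d1,-d2],o2-o1,rcond=None)[0]
    a=o1+s[0]*d1;b=o2+s[1]*d2
    return (a+b)/2,np.linalg.norm(a-b)
def proj(c,P):
    R,t,K,d=c
    return cv2.projectPoints(np.array(P,float).reshape(-1,1,3),cv2.Rodrigues(R)[0],t,K,d)[0][:,0]
E
python3 - <<'E'
from h import *
im=cv2.imread('pics/top0.png'); c=im[160:320,160:320]
cv2.imwrite('pics/topz.png',cv2.resize(c,(600,600),interpolation=cv2.INTER_CUBIC))
im=cv2.imread('pics/scene0.png'); c=im[115:265,240:420]
cv2.imwrite('pics/scenez.png',cv2.resize(c,(720,600),interpolation=cv2.INTER_CUBIC))
c=cam('top')
for uv in [(247,240),(365,228),(400,226),(350,176),(143,261),(157,315)]: print(uv,onz(c,uv,0.05))
E
```

```text
(247, 240) [0.51171307 0.13119377 0.05      ]
(365, 228) [ 0.53710022 -0.11220424  0.05      ]
(400, 226) [ 0.54127963 -0.18449364  0.05      ]
(350, 176) [ 0.64593779 -0.08293461  0.05      ]
(143, 261) [0.46633431 0.35032271 0.05      ]
(157, 315) [0.35561568 0.31652284 0.05      ]
```

View pics/topz.png

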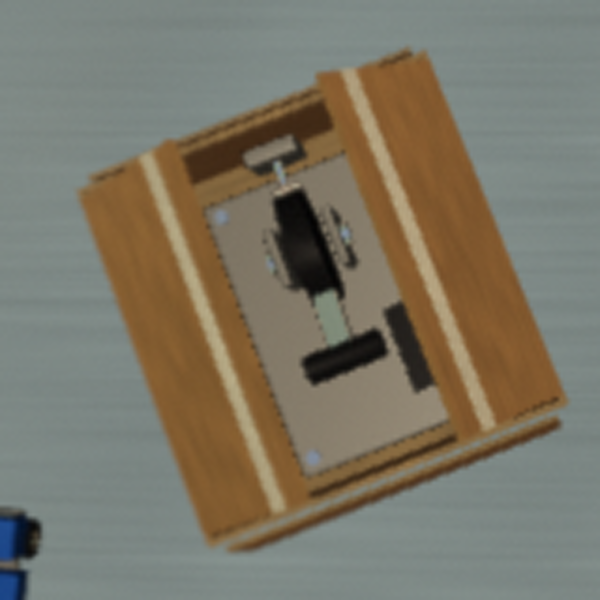

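View pics/scenez.png

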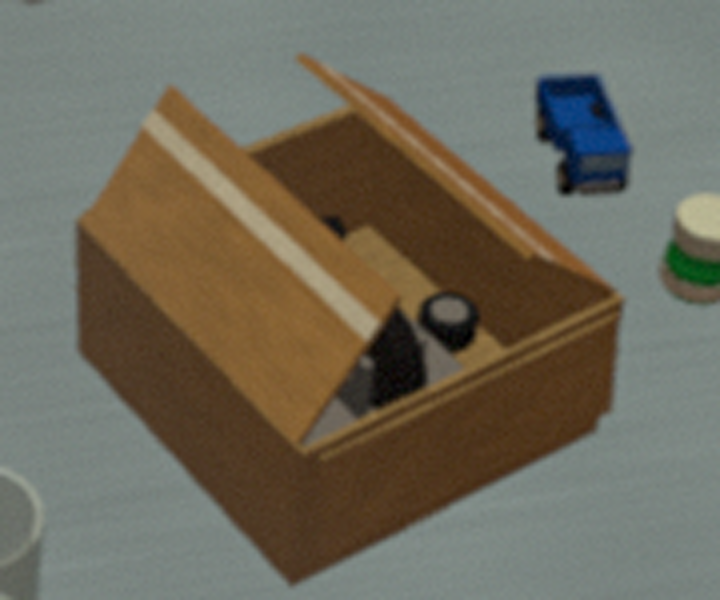

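Run:
```python
from h import *
T=cam('top');S=cam('scene')
t=lambda u,v:(160+u/3.75-.4,160+v/3.75-.4)
s=lambda u,v:(240+u/4-.4,115+v/4-.4)
pts={'RH+x':((428,55),(300,443)),'RH-x':((567,405),(80,222)),'RE+x':((318,75),(398,298)),'RE-x':((458,438),(170,88)),
'LE-x':((305,505),(300,57)),'LH+x':((82,192),(620,297)),'LE+x':((175,145),(535,255))}
r={}
for k,(a,b) in pts.items():
    p,e=tri(T,t(*a),S,s(*b)); r[k]=p; print(k,p.round(4),round(e,4))
for k,uv in {'LH+x':(82,192),'LH-x':(210,547),'RH+x':(428,55),'RH-x':(567,405)}.items():
    r[k]=onz(T,t(*uv),.097); print(k,r[k].round(4))
h=[(r['LH+x']+r['LH-x'])/2,(r['RH+x']+r['RH-x'])/2]; print(h,np.linalg.norm(h[0]-h[1]),(h[0]+h[1])/2)
for a in 'LR':
  d=r[a+'H+x']-r[a+'H-x'];print(np.arctan2(d[1],d[0]),np.linalg.norm(d))
d=h[0]-h[1];print(np.arctan2(d[1],d[0])-np.pi/2)
# thumb bar centre z ~.081
for uv in [(305,368),(387,345),(345,358)]: print(onz(T,t(*uv),.081))
```

```text
RH+x [0.6395 0.0733 0.0998] 0.0008
RH-x [0.4575 0.001  0.0929] 0.0001
RE+x [0.6168 0.1217 0.162 ] 0.0022
RE-x [0.4442 0.0522 0.1623] 0.004
LE-x [0.4113 0.1272 0.1485] 0.0011
LH+x [0.5673 0.2566 0.0964] 0.0004
LE+x [0.5853 0.1965 0.1486] 0.0032
LH+x [0.5672 0.2567 0.097 ]
LH-x [0.3838 0.1841 0.097 ]
RH+x [0.6402 0.0738 0.097 ]
RH-x [0.4577 0.0011 0.097 ]
[array([0.47554223, 0.22040133, 0.097     ]), array([0.54892063, 0.0374668 , 0.097     ])] 0.19710259942269062 [0.51223143 0.12893406 0.097     ]
0.3766042996430922 0.19721918522153806
0.3794424118459393 0.19643602243498126
0.3814700978560923
[0.47557356 0.13866724 0.081     ]
[0.48793525 0.09532778 0.081     ]
[0.48097224 0.11750117 0.081     ]
```

```bash
python3 -m inch '{"offset":[[0.033,0.037,0],[0.066,0.075,0],[0.1,0.112,0],[0.133,0.15,0],[0.166,0.187,0]],"delta_rot":[[0,0,0.1],[0,0,0.2],[0,0,0.3],[0,0,0.4],[0,0,0.5]]}' 0 20; python3 -m inch '{"offset":[[0.03,0.04,0],[0.06,0.08,0],[0.09,0.12,0],[0.115,0.16,0],[0.14,0.2,0]],"delta_rot":[[0,0,0.1],[0,0,0.2],[0,0,0.3],[0,0,0.4],[0,0,0.5]]}'
```

```text
time_s: 0.57
tool_pos: [0.3534, -0.4603, 0.2364]
tool_rot: [-3.141, 0.0, 0.873]
wrist_force: [0.3, -1.0, 0.0]
gripper_width: 0.0612
time_s: 0.98
tool_pos: [0.4652, -0.3002, 0.2364]
tool_rot: [-3.141, 0.0, 1.397]
wrist_force: [0.6, -0.3, 0.2]
gripper_width: 0.0283
```

```bash
python3 -m inch '{"offset":[[0.006,0.05,0],[0.012,0.1,0],[0.018,0.15,0],[0.024,0.2,0],[0.03,0.25,0]],"delta_rot":[[0,0,0.1],[0,0,0.2],[0,0,0.3],[0,0,0.4],[0,0,0.5]]}'; python3 -m inch '{"offset":[[0.006,0.05,0],[0.012,0.1,0],[0.018,0.15,0],[0.024,0.2,0],[0.03,0.25,0]],"delta_rot":[[0,0,0.028],[0,0,0.028],[0,0,0.028],[0,0,0.028],[0,0,0.028]]}'
python3 - <<'E'
from h import *
for n in ["scene","top"]: cv2.imwrite(f"pics/{n}1.png",cv2.cvtColor(capture(n),cv2.COLOR_RGB2BGR))
E
python3 -c "
import numpy as np
from rig import ctrl
o=ctrl.observe();print(o['tool_pos'],o['tool_rot'],o['joints'])"
```

```text
time_s: 1.4
tool_pos: [0.4882, -0.1002, 0.2365]
tool_rot: [-3.141, 0.0, 1.921]
wrist_force: [1.0, -0.2, 0.7]
gripper_width: 0.0018
time_s: 1.82
tool_pos: [0.5122, 0.0997, 0.2366]
tool_rot: [3.141, 0.0, 1.944]
wrist_force: [0.8, -0.8, -0.1]
gripper_width: 0.0004
[0.51174878 0.10557348 0.23684739] [ 3.14002992e+00 -2.70415855e-03  1.95432226e+00] [ 0.36313907  0.12700892 -0.6981767   1.74334592  0.08171272  1.3001786
  0.03069035]
```

View pics/scene1.png

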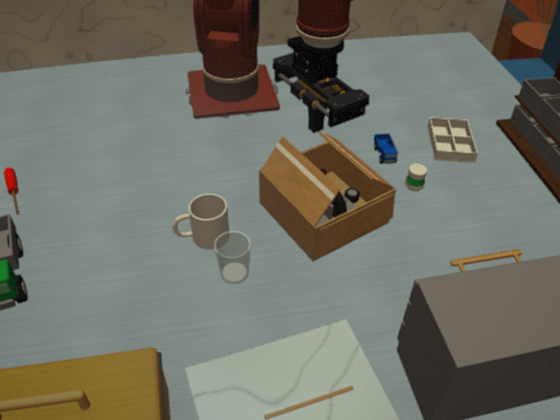

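View pics/top1.png

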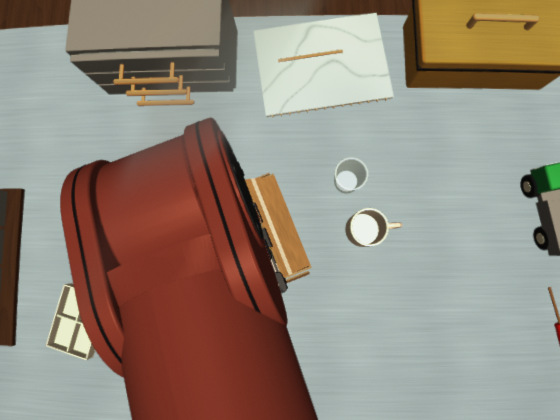

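Run:
```python
from h import *
o=ctrl.observe();p=o['tool_pos'].copy();p[2]-=.014
print(p,proj(cam('scene'),[p,[.512,.129,.095]]))
print(proj(cam('top'),[p]))
```

```text
[0.51174878 0.10557348 0.22284739] [[318.85698885 128.75547641]
 [326.1916486  179.00899988]]
[[248.70276961 236.53908833]]
```

```bash
python3 -m inch '{"offset":[[0.004,0.021,-0.03],[0.004,0.021,-0.06],[0.004,0.021,-0.09],[0.004,0.021,-0.12],[0.004,0.021,-0.12]],"delta_rot":[[0,0,0],[0,0,0],[0,0,0],[0,0,0],[0,0,0]]}'
python3 - <<'E'
from h import *
for n in ["scene","wrist"]: cv2.imwrite(f"pics/{n}2.png",cv2.cvtColor(capture(n),cv2.COLOR_RGB2BGR))
E
```

```text
time_s: 2.33
tool_pos: [0.513, 0.1135, 0.1361]
tool_rot: [-3.135, -0.002, 1.945]
wrist_force: [-0.6, -0.9, -0.0]
gripper_width: 0.0005
```

View pics/scene2.png

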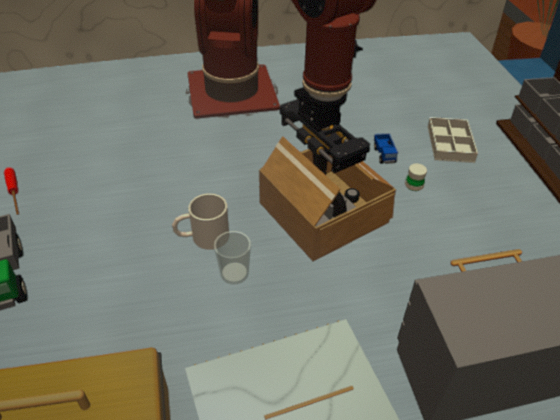

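View pics/wrist2.png

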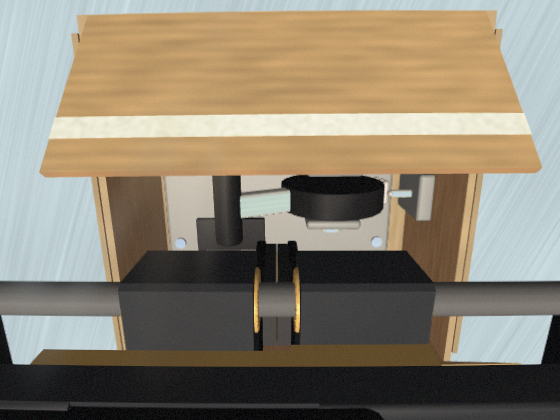

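```bash
python3 -m inch '{"offset":[[-0.005,0.012,0],[-0.01,0.024,0],[-0.015,0.036,0],[-0.019,0.047,0],[-0.023,0.058,0]],"delta_rot":[[0,0,0],[0,0,0],[0,0,0],[0,0,0],[0,0,0]]}'
python3 -m inch '{"offset":[[-0.004,0.01,0],[-0.008,0.02,0],[-0.012,0.03,0],[-0.016,0.04,0],[-0.02,0.05,0.005]],"delta_rot":[[0,0,0],[0,0,0],[0,0,0],[0,0,0],[0,0,0]]}'
python3 - <<'E'
from h import *
for n in ["scene","wrist"]: cv2.imwrite(f"pics/{n}3.png",cv2.cvtColor(capture(n),cv2.COLOR_RGB2BGR))
p=ctrl.observe()['tool_pos']-np.array([.512,.129,0]);print(p[0]*.929+p[1]*.37,-p[0]*.37+p[1]*.929)
E
```

```text
time_s: 2.85
tool_pos: [0.498, 0.1615, 0.142]
tool_rot: [3.139, 0.002, 1.945]
wrist_force: [0.7, -2.8, 1.2]
gripper_width: 0.0006
time_s: 3.27
tool_pos: [0.4803, 0.2019, 0.144]
tool_rot: [-3.14, -0.0, 1.945]
wrist_force: [-0.8, -0.8, -0.2]
gripper_width: 0.0003
-0.0016973131176365869 0.0805646050165828
```

View pics/scene3.png

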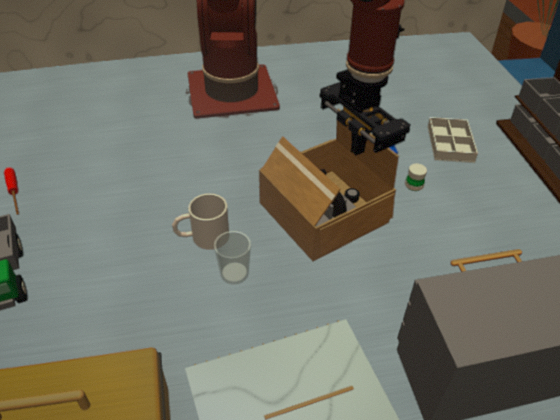

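View pics/wrist3.png

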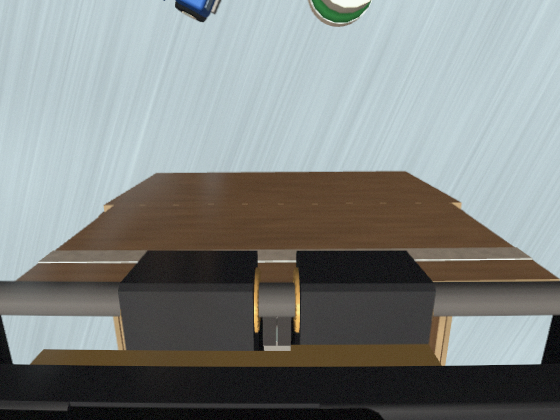

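```bash
python3 -m inch '{"offset":[[-0.004,0.011,0.003],[-0.009,0.022,0.006],[-0.013,0.033,0.01],[-0.017,0.042,0.01],[-0.02,0.05,0.01]],"delta_rot":[[0,0,0],[0,0,0],[0,0,0],[0,0,0],[0,0,0]]}'
python3 -m inch '{"offset":[[0,0,0],[0.005,-0.012,0],[0.015,-0.037,0.004],[0.03,-0.074,0.007],[0.045,-0.111,0]],"delta_rot":[[0,0,0],[0,0,0],[0,0,0],[0,0,0],[0,0,0]]}'
python3 - <<'E'
from h import *
for n in ["scene","wrist"]: cv2.imwrite(f"pics/{n}4.png",cv2.cvtColor(capture(n),cv2.COLOR_RGB2BGR))
p=ctrl.observe()['tool_pos']-np.array([.512,.129,0]);print(p[0]*.929+p[1]*.37,-p[0]*.37+p[1]*.929)
E
```

```text
time_s: 3.78
tool_pos: [0.4649, 0.2423, 0.1529]
tool_rot: [3.141, -0.0, 1.946]
wrist_force: [0.3, -0.7, 0.4]
gripper_width: 0.0006
time_s: 4.2
tool_pos: [0.5025, 0.1509, 0.1537]
tool_rot: [3.14, 0.001, 1.946]
wrist_force: [1.1, -0.6, 0.0]
gripper_width: 0.0002
-0.002156265625996138 0.01798697268358036
```

View pics/scene4.png

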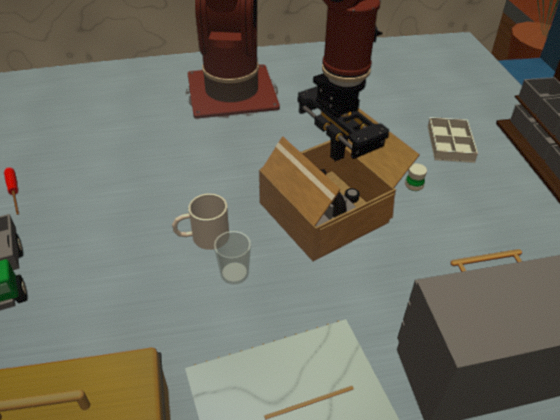

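View pics/wrist4.png

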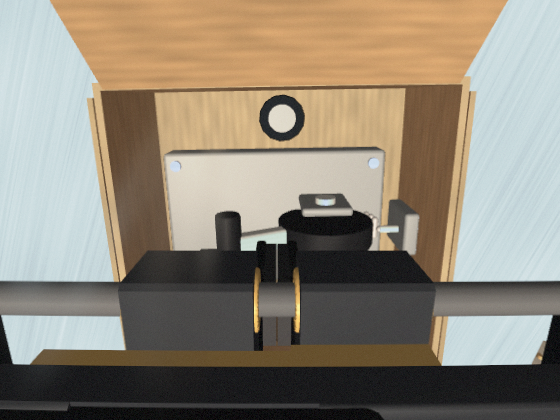

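```bash
python3 -m inch '{"offset":[[0.006,-0.015,-0.015],[0.012,-0.03,-0.019],[0.017,-0.042,-0.019],[0.021,-0.052,-0.019],[0.025,-0.062,-0.019]],"delta_rot":[[0,0,0],[0,0,0],[0,0,0],[0,0,0],[0,0,0]]}'
python3 -m inch '{"offset":[[0.004,-0.01,0],[0.008,-0.02,0],[0.012,-0.03,0],[0.016,-0.04,0],[0.02,-0.05,0.005]],"delta_rot":[[0,0,0],[0,0,0],[0,0,0],[0,0,0],[0,0,0]]}'
python3 - <<'E'
from h import *
for n in ["scene","wrist"]: cv2.imwrite(f"pics/{n}5.png",cv2.cvtColor(capture(n),cv2.COLOR_RGB2BGR))
p=ctrl.observe()['tool_pos']-np.array([.512,.129,0]);print(p[0]*.929+p[1]*.37,-p[0]*.37+p[1]*.929)
E
```

```text
time_s: 4.72
tool_pos: [0.5216, 0.1019, 0.1373]
tool_rot: [-3.141, -0.0, 1.945]
wrist_force: [-0.4, 0.1, 0.1]
gripper_width: 0.0002
time_s: 5.13
tool_pos: [0.5372, 0.0618, 0.1409]
tool_rot: [-3.141, -0.0, 1.945]
wrist_force: [-0.2, 0.2, -0.9]
gripper_width: 0.0004
-0.0009402129511835618 -0.07301640954085198
```

View pics/scene5.png

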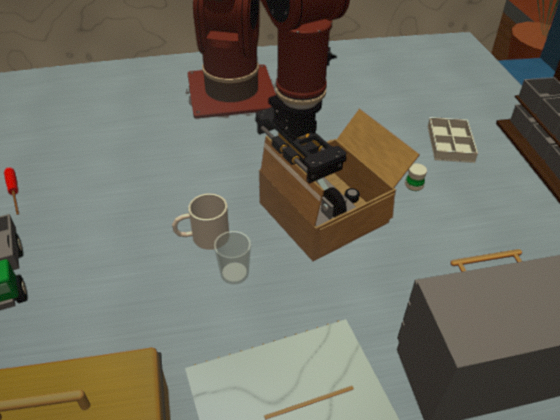

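```bash
python3 -m inch '{"offset":[[0.005,-0.012,0.004],[0.01,-0.024,0.008],[0.014,-0.036,0.012],[0.019,-0.048,0.013],[0.023,-0.058,0.013]],"delta_rot":[[0,0,0],[0,0,0],[0,0,0],[0,0,0],[0,0,0]]}'
python3 -m inch '{"offset":[[0,0,0],[-0.005,0.012,0],[-0.015,0.037,0.004],[-0.03,0.074,0.004],[-0.045,0.111,0]],"delta_rot":[[0,0,0],[0,0,0],[0,0,0],[0,0,0],[0,0,0]]}'
python3 - <<'E'
from h import *
for n in ["scene","wrist"]: cv2.imwrite(f"pics/{n}6.png",cv2.cvtColor(capture(n),cv2.COLOR_RGB2BGR))
o=ctrl.observe();print(o['joints'],o['tool_rot'])
p=o['tool_pos']-np.array([.512,.129,0]);print(p,p[0]*.929+p[1]*.37,-p[0]*.37+p[1]*.929)
E
```

```text
time_s: 5.65
tool_pos: [0.5564, 0.0147, 0.1522]
tool_rot: [3.141, 0.001, 1.944]
wrist_force: [0.1, 0.9, 0.6]
gripper_width: 0.0003
time_s: 6.07
tool_pos: [0.519, 0.1069, 0.1522]
tool_rot: [3.141, -0.0, 1.944]
wrist_force: [0.6, 0.8, -0.4]
gripper_width: 0.0003
[ 0.32980524  0.21865156 -0.69814199  1.83720065  0.151784    1.14017511
 -0.03759859] [ 3.14152004e+00 -2.05143729e-03  1.95345677e+00]
[ 0.00472108 -0.01696734  0.15179483] -0.0018920292865404198 -0.01750946376661295
```

View pics/scene6.png

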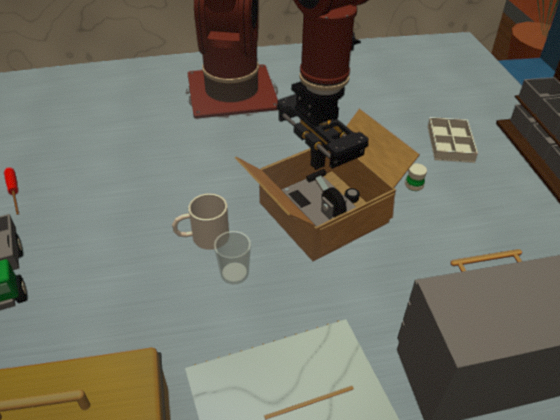

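View pics/wrist6.png

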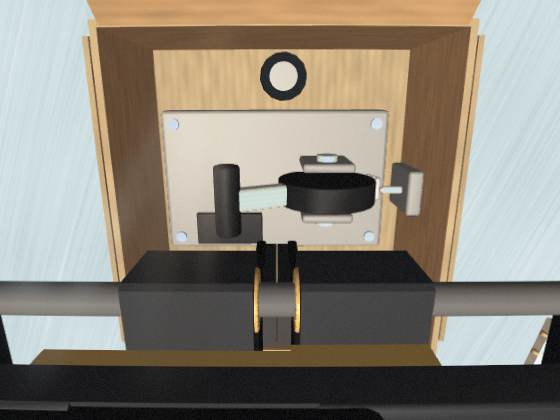

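Run:
```python
from h import *
W=cam('wrist');T=cam('scene')
C=np.array([.512,.129,0])
L=lambda p:np.array([(p-C)[0]*.929+(p-C)[1]*.37,-(p-C)[0]*.37+(p-C)[1]*.929,p[2]])
for uv in [(227,168),(227,234),(227,200)]:print(onz(W,uv,.087),L(onz(W,uv,.085))*1000)
# wheel, plate corners at z .027
for uv in [(283,76)]:print('wheel',L(onz(W,uv,.022))*1000)
for uv in [(166,112),(386,112)]:print(L(onz(W,uv,.027))*1000)
# rim inner corners at z .095
# flap free-edge corners: scene; intersect with carton plane x=±94
im=cv2.imread('pics/scene6.png')
def planex(uv,x):
    o,d=ray(T,uv); ex=np.array([.929,.37,0]); s=(x-(o-C)@ex)/(d@ex); return L(o+s*d)*1000
print('R -x edge',planex((238,158),-.094),'R +x edge',planex((310,221),.094))
print('L -x edge',planex((361,110),-.094),'L +x edge',planex((418,155),.094))
for k,uv,x in [('R',(238,158),-.094),('R',(310,221),.094),('L',(361,110),-.094),('L',(418,155),.094)]:
    p=planex(uv,x); s=1 if k=='L' else -1
    print(k,np.arctan2(p[2]-95,-(s*p[1]-98)),np.hypot(p[2]-95,s*p[1]-98))
```

```text
[0.47765809 0.13588208 0.087     ] [-29.62326083  18.74212972  85.        ]
[0.49144941 0.09766707 0.087     ] [-30.96315852 -22.24408998  85.        ]
[0.48418054 0.11782894 0.087     ] [-30.24939727  -0.6228806   85.        ]
wheel [ 3.81102823 73.69196224 22.        ]
[-79.76040097  48.82861671  27.        ]
[77.62496802 49.3198802  27.        ]
R -x edge [ -94.         -149.75479737  149.58951919] R +x edge [  94.         -107.97695787  112.79838364]
L -x edge [-94.         159.84860584 152.2471344 ] L +x edge [ 94.         151.1542377  157.63875645]
R 2.3295447283763098 75.22349802808712
R 2.081706407341346 20.403973837484674
L 2.394812024191979 84.27623888765301
L 2.2744676737479113 82.15221722666337
```

```bash
python3 -m inch '{"offset":[[-0.024,0.002,0],[-0.048,0.005,0],[-0.048,0.005,-0.02],[-0.048,0.005,-0.04],[-0.048,0.005,-0.045]],"delta_rot":[[0,0,0],[0,0,0],[0,0,0],[0,0,0],[0,0,0]]}'
python3 - <<'E'
from h import *
for n in ["scene","wrist"]: cv2.imwrite(f"pics/{n}7.png",cv2.cvtColor(capture(n),cv2.COLOR_RGB2BGR))
o=ctrl.observe();print(o['joints'],o['tool_rot'],o['wrist_force'])
p=o['tool_pos']-np.array([.512,.129,0]);print(p,p[0]*.929+p[1]*.37,-p[0]*.37+p[1]*.929)
im=cv2.imread('pics/scene7.png')[100:265,230:430]; cv2.imwrite('pics/scene7z.png',cv2.resize(im,None,fx=3.6,fy=3.6,interpolation=2))
E
```

```text
time_s: 6.58
tool_pos: [0.4794, 0.1095, 0.1139]
tool_rot: [-3.139, -0.0, 1.946]
wrist_force: [-0.7, 0.1, -0.7]
gripper_width: 0.0004
[ 0.33969314  0.18409326 -0.70616871  1.95515401  0.1364691   1.05155929
 -0.05129101] [-3.13979476e+00 -7.09206653e-04  1.94583048e+00] [0.21217418 0.2530689  0.58526023]
[-0.03165786 -0.01946121  0.11512098] -0.036610796684425226 -0.006366057053901747
```

View pics/scene7z.png

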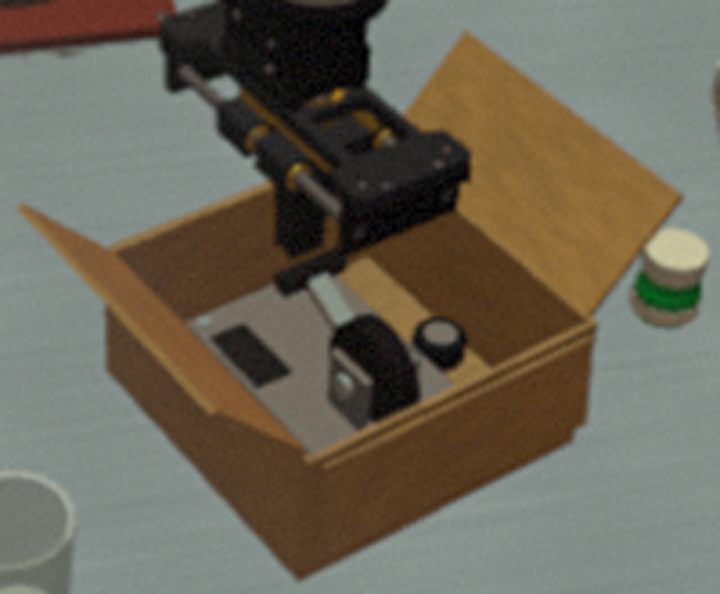

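View pics/wrist7.png

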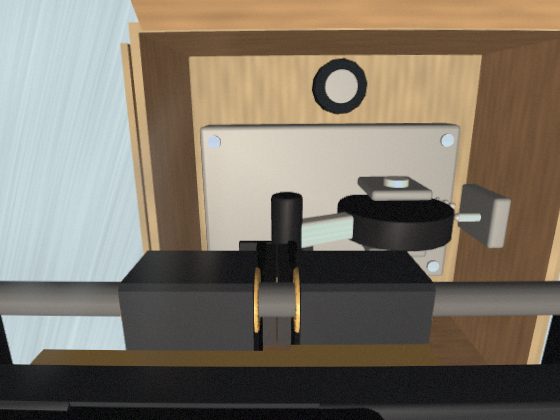

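```bash
python3 -m inch '{"offset":[[-0.003,0.007,-0.01],[-0.003,0.007,-0.018],[-0.003,0.007,-0.026],[-0.003,0.007,-0.034],[-0.003,0.007,-0.042]],"delta_rot":[[0,0,0],[0,0,0],[0,0,0],[0,0,0],[0,0,0]]}'
python3 -c "
from h import *
p=ctrl.observe()['tool_pos']-np.array([.512,.129,0]);print(p,p[0]*.929+p[1]*.37,-p[0]*.37+p[1]*.929)"
```

```text
time_s: 7.1
tool_pos: [0.4777, 0.1148, 0.0819]
tool_rot: [-3.139, 0.0, 1.945]
wrist_force: [-6.7, -2.1, 9.4]
gripper_width: 0.0006
[-0.0343316  -0.01422983  0.08190145] -0.03715909564229049 -0.0005168217681748664
```

```bash
python3 -m inch '{"offset":[[-0.002,-0.001,-0.006],[-0.002,-0.001,-0.012],[-0.002,-0.001,-0.018],[-0.002,-0.001,-0.022],[-0.002,-0.001,-0.022]],"delta_rot":[[0,0,0],[0,0,0],[0,0,0],[0,0,0],[0,0,0]]}'
python3 - <<'E'
from h import *
for n in ["scene","wrist"]: cv2.imwrite(f"pics/{n}8.png",cv2.cvtColor(capture(n),cv2.COLOR_RGB2BGR))
o=ctrl.observe();print(o['tool_pos'],o['wrist_force'])
p=o['tool_pos']-np.array([.512,.129,0]);print(p,p[0]*.929+p[1]*.37,-p[0]*.37+p[1]*.929)
im=cv2.imread('pics/scene8.png')[100:265,230:430]; cv2.imwrite('pics/scene8z.png',cv2.resize(im,None,fx=3.6,fy=3.6,interpolation=2))
E
```

```text
time_s: 7.52
tool_pos: [0.4763, 0.1142, 0.0642]
tool_rot: [-3.139, -0.0, 1.945]
wrist_force: [-5.7, -1.1, 10.0]
gripper_width: 0.0006
[0.47634919 0.11415197 0.06456612] [-7.38070474 -1.79542594  9.67889411]
[-0.03565081 -0.01484803  0.06456612] -0.03861337684699189 -0.0006030177052155257
```

View pics/scene8z.png

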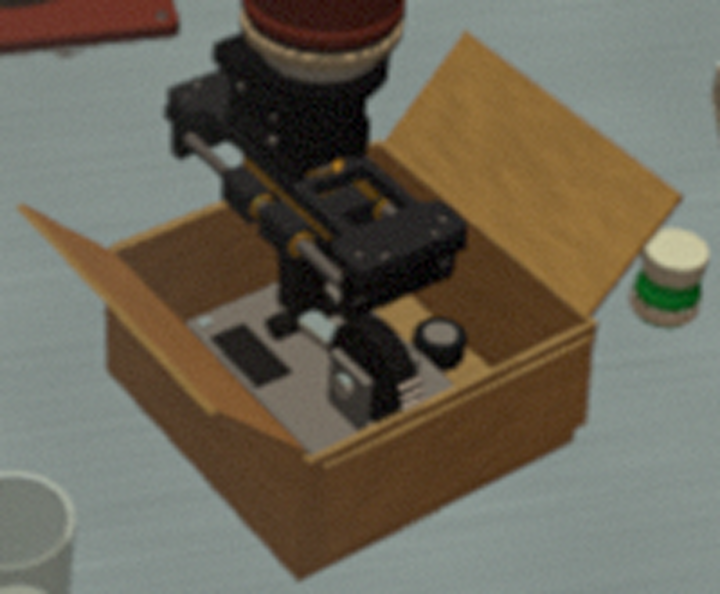

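View pics/wrist8.png

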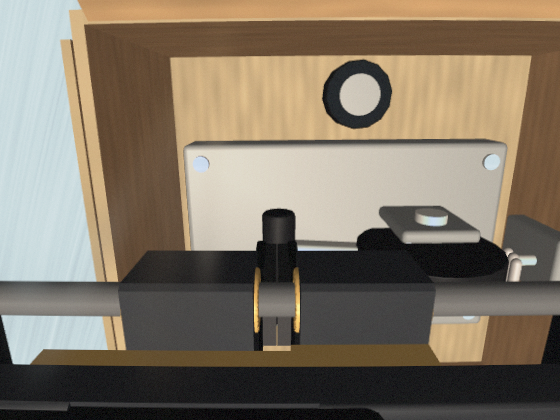

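```bash
Z='x'
python3 -m inch '{"offset":[[0,0,-0.001],[0,0,-0.001],[0,0,-0.001],[0,0,-0.001],[0,0,-0.001]],"delta_rot":[[0,0,0],[0,0,0],[0,0,0],[0,0,0],[0,0,0]]}'
for i in 1 2 3 4 5 6 7 8 9 10; do python3 -m inch '{"offset":[[0,0,0],[0,0,0],[0,0,0],[0,0,0],[0,0,0]],"delta_rot":[[0,0,0],[0,0,0],[0,0,0],[0,0,0],[0,0,0]]}' | egrep 'time|pos|force'; done
python3 - <<'E'
from h import *
cv2.imwrite("pics/scene9.png",cv2.cvtColor(capture('scene'),cv2.COLOR_RGB2BGR))
cv2.imwrite("pics/top9.png",cv2.cvtColor(capture('top'),cv2.COLOR_RGB2BGR))
im=cv2.imread('pics/scene9.png')[70:290,160:440]; cv2.imwrite('pics/scene9z.png',cv2.resize(im,None,fx=2.7,fy=2.7,interpolation=2))
E
```

```text
time_s: 8.03
tool_pos: [0.4764, 0.1142, 0.0639]
tool_rot: [-3.14, -0.0, 1.945]
wrist_force: [-6.8, -1.7, 10.2]
gripper_width: 0.0002
time_s: 8.45
tool_pos: [0.4764, 0.1142, 0.0639]
wrist_force: [-7.4, -1.4, 10.6]
time_s: 8.87
tool_pos: [0.4763, 0.1142, 0.0639]
wrist_force: [-7.2, -1.1, 10.9]
time_s: 9.28
tool_pos: [0.4763, 0.1142, 0.0639]
wrist_force: [-7.2, -2.1, 11.0]
time_s: 9.7
tool_pos: [0.4763, 0.1142, 0.0639]
wrist_force: [-7.8, -0.2, 9.8]
time_s: 10.12
tool_pos: [0.4763, 0.1142, 0.0639]
wrist_force: [-8.2, -1.4, 10.2]
time_s: 10.53
tool_pos: [0.4763, 0.1142, 0.0639]
wrist_force: [-6.7, -0.8, 10.2]
time_s: 10.95
tool_pos: [0.4763, 0.1142, 0.0639]
wrist_force: [-6.8, -0.7, 10.3]
time_s: 11.37
tool_pos: [0.4763, 0.1142, 0.0639]
wrist_force: [-6.4, -1.2, 9.7]
time_s: 11.78
tool_pos: [0.4763, 0.1142, 0.0639]
wrist_force: [-6.6, -1.2, 9.7]
time_s: 12.2
tool_pos: [0.4764, 0.1142, 0.0639]
wrist_force: [-7.1, -0.9, 10.0]
```

View pics/scene9z.png

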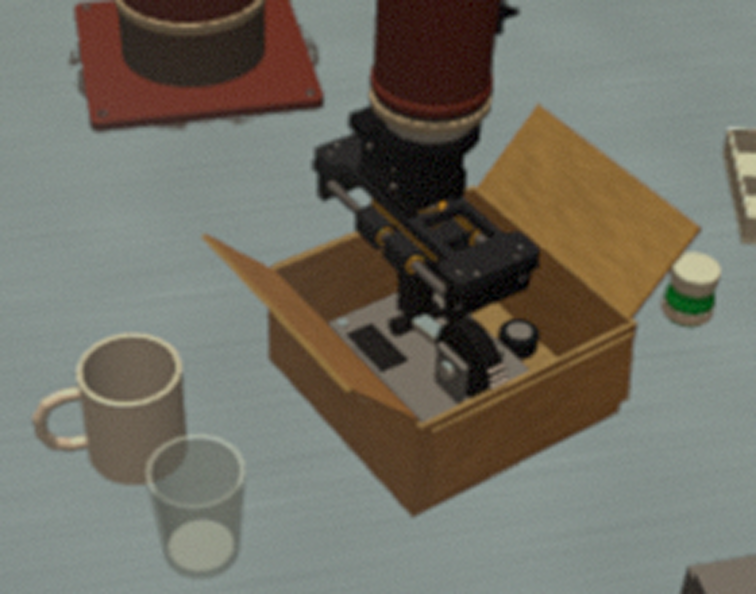

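```bash
python3 -c "
from rig import hand_in,ctrl
print(ctrl.observe()['time_s']);print(hand_in())"
```

```text
12.3
the job is handed in; nothing more can be done
None
```

I folded both long flaps outwards, then pressed the thumb lever into what measures as the third notch. I handed the job in at 12.3 s with the closed fingers still holding it down.

- **Flaps:** Both stayed open after the arm left them. In the scene picture the left flap measured about 2.3–2.4 rad and the right about 2.3 rad. One corner reading for the right flap (2.08 rad) disagreed. It put that corner 20 mm from the hinge instead of 85 mm, so I took it as a badly picked point.
- **Lever:** The height of the fingertips puts the lever at about 0.56 rad, between the third notch (0.54) and the hard stop (0.60). It stayed there without change for over 4 s, with about 10 N of upward force, which matches the stated holding force. The fingers also felt a steady 7 N sideways drag from the bar.
- **Bystanders:** In the last scene picture the wheel, mug, drinking glass and paint jar were where they started. The pick-up was hidden behind the opened left flap, so I could not check it there. The arm blocked the top view earlier, and I did not look at my last picture from it.

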